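# Two-button start of the welding positioner

### The arm

A 7-joint arm with a two-finger parallel gripper is mounted at the origin on a cart in front of the work surface, level with it; the furniture and walls round the work are solid. World frame = base frame: x ahead of the robot, y to its left, z up, the work surface at z = 0. Lengths are in m, angles in degrees, forces in N, time in s.
With the tool pointing down it reaches from about 0.425 to 0.875 m from the base axis. Payload 4.7 kg.
Tool frame: the origin (TCP) lies at the centre of the arm's flange, where the gripper is bolted on; the fingertips stand 173 mm ahead of it and the grasp point (between the pads) lies 155 mm ahead of it; z points along the fingers, y is the line along which they close (so a half turn about z gives the same grasp; the last joint's range is limited). The gripper opens to 85 mm and grips with 20 to 120 N. Pads are 22 mm wide; open, the fingers measure 114 mm over their backs; the gripper's body (76 mm by 85 mm) begins 54 mm behind the grasp point. The pads swing forward as they close: fully open they stand 13 mm farther back than shut.
Start: joints at [-70.353, 18.392, -4.016, 83.108, 1.295, 78.541, -3.26], TCP at [0.21, 0.615, 0.405] pointing down, gripper open.
Joint ranges: [-163.93, 163.93], [-17.29, 119.83], [-79.2, 71.16], [3.27, 140.29], [-89.18, 269.18], [5.43, 117.66], [-154.24, 154.24]. Speed limits (degrees/s): [147.25, 147.25, 180, 180, 180, 180, 180].

### API

Orientations are given as a 3x3 rotation matrix whose columns are the frame's x, y, z axes.
In Python, from workcell import manip gives the robot as it stands. Calls block until the motion is done:
- manip.move_to(position, orientation): joint-space move of the TCP to a pose.
- manip.servo_line(position, frame=None, velocity=0.15): straight line of the TCP; frame=None keeps the orientation; velocity is the mean speed in m/s.
- manip.move_j(angles): joint-space move.
- manip.gripper_open() and manip.close(): open the fingers fully, or close them until they stop; the grip force is fixed at half the most.
- manip.hold(seconds).
- manip.inverse_kinematics(position, orientation): joint angles nearest the present ones, or None.
- manip.observe(): the state.
- manip.snapshot(name): name is "side" or "top"; returns the picture (420x560x3 uint8, blue, green, red); there is no depth.
- manip.get_calibration(name): a dict with "fx", "fy", "cx", "cy" (pixels), "rvec" (rotation vector, rad) and "tvec" (3), from world to camera coordinates, as OpenCV has them. Camera axes: x right, y down, z forward; pixel columns grow to the right and rows downward; lengths in m; the calibration is good to about 2 mm. A picture is of the moment at which its call begins. get_calibration takes no time and is no camera call.
A pose or a line that the arm cannot do raises manip.PlanningError and nothing moves.
- manip.finish_job(): hands the job in; it is judged then, once.
The state is a dict: "t": time; "joint_positions": joint angles; "dq": joint speeds; "joint_torque": joint torques, N m; "ee_pos": TCP position; "tool_rot": TCP orientation; "contact_force": force on the tool from outside, world axes, zero at the start; "torque": the same for the moment, N m; "grip_width": opening from 0.0 (shut) to 1.0 (fully open); "grip_force": force on a finger pad.
Only numpy, scipy, OpenCV 4.12 (cv2) and the standard library are available. Lean on these libraries where they do the work, as an engineer would, in place of code of your own. Each camera call takes 0.05 s, during which the arm holds its last target. There are 200 camera calls.

### The job

Start the welding positioner at the control station with the two round buttons: push its sliding guard fully back off the buttons, then press both round buttons all the way down together with the two fingertips, never one alone, hold them down for two seconds, and let both come up again. Leave the guard back, do not press the square keys of the other box, and leave the loose things (pipe offcut, nut, tape measure) where they stand, neither gripped nor lifted.

Things in the scene. Friction and masses are not known exactly. Their poses are not given: they have to be found in the camera images.
- station: start station, a fixed dark steel control box 150 x 130 mm with a paler grey face plate 52 mm above its underside. Origin: centre of its underside, on the bench; x points from its front (near) edge to its rear, y to its left, z up. It carries the two round buttons (30 mm in front of the centre, 60 mm apart) and the guard, which slides on two dark rails at y = +-57 mm whose tops are 70 mm above the underside
- start_left_top (a point): centre of the top of the left round start button (black, 26 mm diameter), at x -30, y +30, z 67 mm in the station's frame when up. Steel collar of 34 mm diameter round it, 55 mm above the underside. Covered by the guard until that is pushed back
- start_right_top (a point): the same for the right round start button, at x -30, y -30, z 67 mm in the station's frame when up
- start_left (a joint): travel of the left round button, m: 0 up, 0.008 fully down; springs back; 1.3 N to begin, 4 N at the bottom
- start_right (a joint): the same for the right round button
- guard (a joint): travel of the guard, m: 0 over the buttons, 0.07 fully back (station's +x). An aluminium plate 56 x 122 mm, 4 mm thick, its top 74.5 mm above the station's underside. It may start up to 15 mm open; it needs about 2 N and stays where it is left
- guard_lip (a point): middle of the upright lip along the guard's front edge, at the top of its near face: the lip is 100 mm wide and stands 20 mm above the plate, and behind it a sheet slopes down to the plate's rear edge; this point is at x -59, y 0, z 94.5 mm in the station's frame with the guard at 0, x +11 mm with the guard fully back. Moves with the guard; push the near face towards the station's +x
- jog_box: jog box, a fixed dark steel box 100 x 130 mm with a paler grey face plate 52 mm high and two black square keys 26 x 26 mm, 60 mm apart across it, tops 65 mm above its underside, no guard. Origin: centre of its underside, axes as for the station. It stands beside the station, on either side. Leave alone
- jog_left (a joint): travel of its left square key, m: 0 up, 0.008 down
- jog_right (a joint): travel of its right square key, m: 0 up, 0.008 down
- pipe: loose rusty pipe offcut, 42 mm diameter, 70 mm tall, upright; origin at its underside. Leave alone
- nut: loose hexagon nut, 30 x 34 x 16 mm; origin at its underside. Leave alone
- tape: loose yellow tape measure, 68 x 80 x 31 mm; origin at its underside. Leave alone

How it is judged:
By the outcome, as a careful person would: the job done as asked, in the order asked, and still so for the second after the job is handed in, with the robot touching nothing.
It also fails if it takes over 48 s, if anything falls off the work surface, if the arm or the gripper's body presses on something with over 40 N, if the wrist force passes 120 N, or if a joint passes its speed limit or range.

## Working session

There is one attempt and no reset: what is moved stays moved. The work goes in short steps, each a Python script; the robot and the scene stay as the last script left them, time stands still between calls to the robot, and variables do not carry over. Pictures are saved under pics/ and viewed, at most 10 in all, crops included, and the job is handed in when it is done.

```bash
mkdir -p pics; ls
python3 - <<'E'
from workcell import manip
import cv2
for n in("top","side"):
    cv2.imwrite(f"pics/{n}0.png",manip.snapshot(n)); c=manip.get_calibration(n)
    R=cv2.Rodrigues(c["rvec"] if hasattr(c["rvec"],'shape') else __import__('numpy').array(c["rvec"]))[0]
    print(n,c["fx"],c["cx"],c["cy"],-R.T@c["tvec"],R.round(2).tolist())
print(manip.observe()["tool_rot"],manip.observe()["t"])
E
```

```text
pics
top 385.6917045391902 281.2956019135225 205.77871564544628 [0.39713758 0.16700614 0.90286547] [[0.02, -1.0, 0.01], [-0.98, -0.02, -0.18], [0.18, -0.01, -0.98]]
side 471.4778256685984 277.94354708784476 200.58082607163976 [ 0.60601227 -0.57125039  0.53920276] [[1.0, 0.04, -0.01], [0.01, -0.51, -0.86], [-0.04, 0.86, -0.51]]
[[-9.46421213e-01  3.22934466e-01 -4.67897286e-04]
 [ 3.22934788e-01  9.46419704e-01 -1.69314560e-03]
 [-1.03947858e-04 -1.75352922e-03 -9.99998457e-01]] 0.1
```

View pics/top0.png

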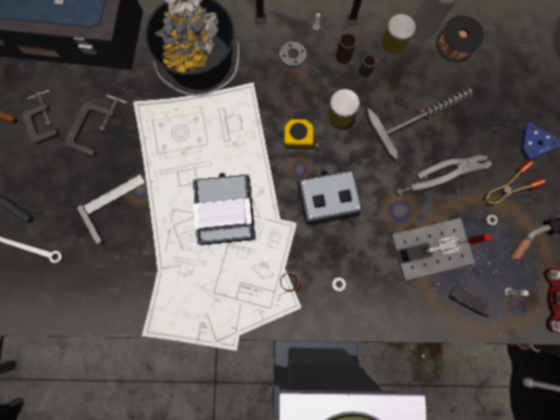

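View pics/side0.png

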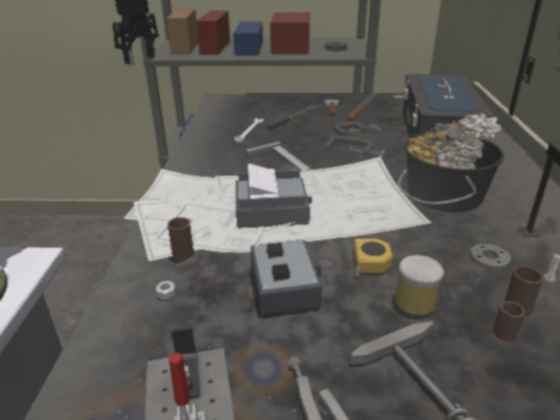

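The top view shows the station at about (224,210), with the pale guard at rows 200–230. The jog box is at (330,196), the pipe at (290,282), the nut at (339,284) and the tape at (300,133). I'll zoom in on the station in both views.

Run:
```python
import cv2,numpy as np
t=cv2.imread("pics/top0.png")[165:255,180:265]; s=cv2.imread("pics/side0.png")[150:240,225:325]
a=cv2.resize(t,None,fx=4.7,fy=6.6667/6.6667*4.7,interpolation=cv2.INTER_CUBIC); b=cv2.resize(s,None,fx=3.9,fy=4.7,interpolation=cv2.INTER_CUBIC)
h=min(a.shape[0],b.shape[0]); cv2.imwrite("pics/crop0.png",np.hstack([a[:h],b[:h]])); print(a.shape,b.shape)
g=cv2.cvtColor(t,cv2.COLOR_BGR2GRAY)
for c in (205,215,224,235,245): print("col",c,g[:,c-180].tolist())
for r in (185,195,236): print("row",r,g[r-165].tolist())
```

```text
(423, 400, 3) (423, 390, 3)
col 205 [219, 214, 218, 224, 225, 225, 225, 225, 226, 226, 225, 223, 207, 163, 128, 142, 159, 163, 163, 163, 164, 165, 165, 165, 165, 164, 164, 164, 164, 165, 164, 163, 163, 164, 163, 163, 166, 181, 205, 219, 222, 224, 225, 225, 224, 223, 223, 224, 226, 227, 226, 225, 223, 221, 221, 223, 224, 225, 227, 231, 228, 191, 128, 79, 67, 79, 111, 144, 161, 165, 168, 168, 168, 166, 152, 119, 86, 67, 57, 105, 177, 212, 220, 218, 219, 222, 225, 226, 225, 225]
col 215 [226, 226, 225, 225, 225, 224, 225, 225, 226, 225, 224, 208, 162, 125, 142, 160, 165, 165, 164, 164, 163, 163, 163, 163, 163, 163, 163, 163, 163, 162, 162, 164, 163, 164, 163, 166, 181, 206, 219, 223, 224, 226, 226, 225, 224, 224, 226, 227, 227, 227, 225, 223, 220, 221, 223, 224, 224, 226, 230, 227, 191, 127, 80, 71, 95, 134, 159, 167, 167, 168, 167, 167, 166, 156, 125, 92, 70, 58, 103, 171, 210, 221, 220, 219, 220, 223, 223, 222, 222, 223]
col 224 [225, 226, 225, 225, 226, 224, 220, 197, 147, 95, 72, 76, 103, 144, 165, 169, 170, 170, 168, 166, 167, 165, 165, 165, 165, 166, 166, 166, 165, 165, 166, 167, 
[... 1769 characters left out ...]
65, 164, 163, 162, 163, 162, 162, 163, 163, 163, 164, 163, 164, 165, 165, 166, 166, 166, 165, 165, 165, 166, 166, 165, 164, 163, 164, 165, 166, 165, 165, 165, 166, 166, 166, 162, 147, 114, 80, 53, 52, 80, 142, 198, 217, 218, 217, 216, 215, 213, 213, 214, 216, 216, 219, 223]
row 236 [214, 214, 216, 217, 215, 214, 217, 220, 216, 210, 206, 210, 211, 212, 209, 186, 138, 99, 78, 68, 104, 147, 165, 167, 168, 168, 168, 168, 169, 168, 168, 168, 167, 167, 167, 167, 167, 168, 170, 170, 170, 169, 169, 168, 167, 168, 171, 170, 169, 170, 167, 164, 160, 158, 159, 160, 163, 164, 166, 164, 160, 151, 142, 135, 130, 129, 132, 133, 134, 126, 97, 66, 56, 61, 75, 126, 185, 212, 217, 214, 215, 221, 224, 224, 224]
```

View pics/crop0.png

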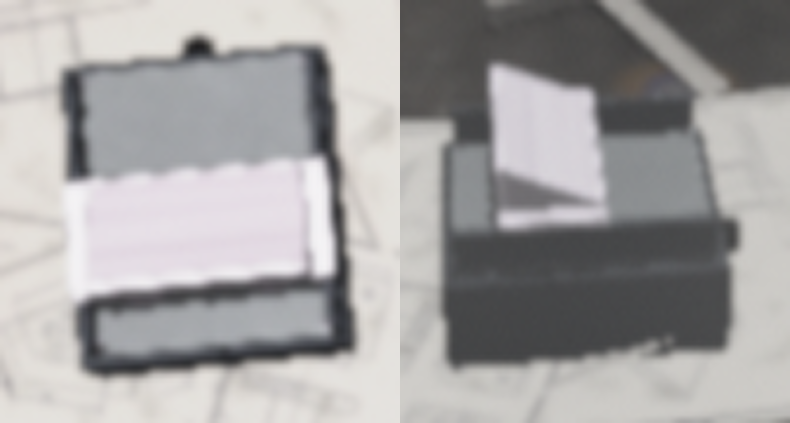

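The crop shows the guard's pale plate with its lip edge near row 228. The plate spans columns about 194–251, and the box's front bottom edge is at row 242. The button collars are still hidden. Next I'll fit edge lines and cast them onto planes at their known heights.

```bash
cat > h.py <<'E'
import cv2,numpy as np
from workcell import manip
def cast(n,uv,z):
    c=manip.get_calibration(n); K=np.array([[c["fx"],0,c["cx"]],[0,c["fy"],c["cy"]],[0,0,1]])
    R=cv2.Rodrigues(np.array(c["rvec"],float))[0]; C=-R.T@np.array(c["tvec"])
    d=(np.c_[np.atleast_2d(uv),np.ones(len(np.atleast_2d(uv)))]@np.linalg.inv(K).T)@R
    return C+d*((z-C[2])/d[:,2])[:,None]
def proj(n,P):
    c=manip.get_calibration(n); K=np.array([[c["fx"],0,c["cx"]],[0,c["fy"],c["cy"]],[0,0,1]])
    return cv2.projectPoints(np.array(P,float).reshape(-1,3),np.array(c["rvec"],float),np.array(c["tvec"],float),K,None)[0][:,0]
E
python3 - <<'E'
from h import *
im=cv2.imread("pics/top0.png"); g=cv2.cvtColor(im,cv2.COLOR_BGR2GRAY).astype(float)
def cross(v,th,up,last):   # subpixel threshold crossings of a profile
    i=np.where((v[:-1]<th)&(v[1:]>=th) if up else (v[:-1]>=th)&(v[1:]<th))[0]
    i=i[-1 if last else 0]; return i+(th-v[i])/(v[i+1]-v[i])
def fit(pts,z,name):
    P=cast("top",np.array(pts),z)[:,:2]; l=cv2.fitLine(P.astype(np.float32),cv2.DIST_HUBER,0,1e-4,1e-4).ravel()
    d=l[:2]*np.sign(l[np.argmax(abs(l[:2]))]); n=np.array([-d[1],d[0]]); 
    print(name,"pt",l[2:].round(4),"ang",np.degrees(np.arctan2(d[1],d[0])).round(1),"rms mm",(1e3*np.std((P-l[2:])@n)).round(2)); return l[2:],d
cols=list(range(202,215))+list(range(232,246))
F=fit([(c,225+cross(g[225:252,c],140,True,True)) for c in cols],0,"front bottom")
B=fit([(c,165+cross(g[165:190,c],185,False,False)) for c in cols],.052,"rear top")
rows=list(range(180,194))
R=fit([(240+cross(g[r,240:262],140,True,False),r) for r in rows],0,"right bottom")
L=fit([(186+cross(g[r,186:205],140,False,False),r) for r in rows],.07,"left rail")
hue=im[:,:,0].astype(float)-im[:,:,2]
print("B-R guard/plate/paper",hue[215,222],hue[190,222],hue[215,185])
# guard: rear edge (plate z .0725ish) & near lip top edge
GR=fit([(c,190+cross(g[190:212,c],195,True,False)) for c in range(205,240)],.0745,"guard rear")
GF=fit([(c,215+cross(g[215:235,c],150,False,True)) for c in range(206,234)],.0945,"lip top")
m=((hue>2)&(g>190)).astype(np.uint8)[185:240,185:262]
k,lab,st,ce=cv2.connectedComponentsWithStats(m); j=1+np.argmax(st[1:,4]); print(st[j],ce[j]+[185,185])
E
```

```text
front bottom pt [0.4762 0.2945] ang 96.9 rms mm 0.45
rear top pt [0.6248 0.2897] ang 96.8 rms mm 0.45
right bottom pt [0.612  0.2361] ang 7.6 rms mm 0.39
left rail pt [0.5904 0.357 ] ang 10.6 rms mm 0.83
B-R guard/plate/paper 0.0 6.0 -9.0
guard rear pt [0.5621 0.2917] ang 97.2 rms mm 0.89
lip top pt [0.5045 0.2887] ang 96.4 rms mm 0.35
[31 16  4  1  4] [217.5 201. ]
```

The station is at about (0.5505, 0.2925) with yaw 6.9°. Its length measures 147 mm against 150 mm, and both guard edges give about 12–13 mm open, so the numbers agree. I'll shut the fingers and push the guard back.

```bash
cat >> h.py <<'E'
A=np.radians(6.9); D=np.array([np.cos(A),np.sin(A),0]); N=np.array([-np.sin(A),np.cos(A),0]); O=np.array([.5505,.2925,0])
Z=np.array([0,0,-1.]); ROT=np.c_[np.cross(N,Z),N,Z]
def W(x,y,z): return O+D*x+N*y+np.array([0,0,z])
def st(tag=""):
    o=manip.observe(); f=np.array(o["contact_force"]); p=np.array(o["ee_pos"])-O
    print(tag,"t",round(o["t"],2),"xyz_st mm",(1e3*np.array([p@D,p@N,p[2]])).round(1),"F_st",np.array([f@D,f@N,f[2]]).round(1),"w",round(o["grip_width"],3),"gf",round(float(np.max(o["grip_force"])),1)); return np.array([f@D,f@N,f[2]]),o
E
python3 - <<'E'
from h import *
manip.close(); st("closed")
manip.move_to(W(-.1,0,.36),ROT); st("above")
manip.servo_line(W(-.1,0,.255)); f0,_=st("down")
manip.servo_line(W(-.008,0,.255),velocity=.06); st("pushed")
for x in np.arange(-.006,.008,.002):
    manip.servo_line(W(x,0,.255),velocity=.03); f,_=st()
    if abs(f[0]-f0[0])>9: break
cv2.imwrite("pics/top1.png",manip.snapshot("top")); cv2.imwrite("pics/side1.png",manip.snapshot("side"))
a=cv2.resize(cv2.imread("pics/top1.png")[150:260,170:270],(380,418)); b=cv2.resize(cv2.imread("pics/side1.png")[60:240,205:365],(372,418)); cv2.imwrite("pics/c1.png",np.hstack([a,b]))
E
```

```text
closed t 0.87 xyz_st mm [-299.3  361.3  404.8] F_st [ 0.1 -0.2  0.1] w 0.0 gf 0.0
above t 2.4 xyz_st mm [-100.3    1.3  360.2] F_st [0.7 0.7 0.3] w -0.002 gf 0.0
down t 3.25 xyz_st mm [-99.6   0.4 255.8] F_st [0.  0.9 1. ] w 0.001 gf 0.0
pushed t 4.93 xyz_st mm [ -8.  -0. 255.] F_st [-1.3 -0.4 -0.6] w 0.0 gf 0.2
 t 5.18 xyz_st mm [ -6.  -0. 255.] F_st [-1.3 -0.9  0.5] w 0.003 gf 0.7
 t 5.43 xyz_st mm [ -3.9   0.  254.9] F_st [-1.   0.  -0.3] w 0.002 gf 0.7
 t 5.68 xyz_st mm [ -1.8  -0.  254.9] F_st [-1.2 -0.7 -1.1] w 0.0 gf 0.5
 t 5.93 xyz_st mm [-4.000e-01  1.000e-01  2.549e+02] F_st [-4.7 -1.3  2.1] w -0.001 gf 2.3
 t 6.18 xyz_st mm [4.000e-01 2.000e-01 2.549e+02] F_st [-9.7 -2.3  5.9] w -0.002 gf 5.0
```

View pics/c1.png

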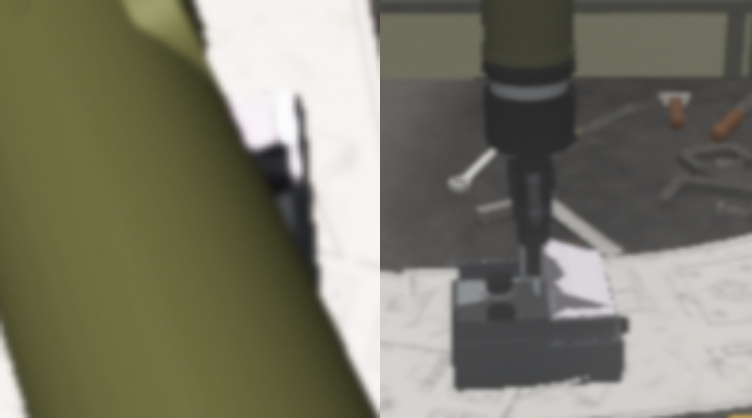

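The guard is at its stop: the pad face is at station x = +11 mm, as given, and the force rose there. The side view shows both black buttons uncovered. I'll back off and clear the camera's view to measure the buttons, and open the fingers on the way to see how the gripper settles.

Run:
```python
from h import *
manip.servo_line(W(-.02,0,.255)); manip.servo_line(W(-.02,0,.36),velocity=.25)
manip.move_to(W(-.22,.25,.36),ROT); st("clear")
im=manip.snapshot("top"); cv2.imwrite("pics/top2.png",im); s=manip.snapshot("side"); cv2.imwrite("pics/side2.png",s)
for n,i in (("top",im),("side",s)):
    g=cv2.cvtColor(i,cv2.COLOR_BGR2GRAY)
    for y in (.03,-.03):
        u,v=proj(n,W(-.03,y,.067))[0]; x0,y0=int(u)-14,int(v)-14; c=g[y0:y0+29,x0:x0+29]
        m=(c<75).astype(np.uint8); k,l,s_,ce=cv2.connectedComponentsWithStats(m)
        print(n,y,"expect",(u.round(1),v.round(1)))
        for j in range(1,k):
            if s_[j,4]>15:
                p=cast(n,ce[j]+[x0,y0],.067)[0]-O; print("  blob",(ce[j]+[x0,y0]).round(1),s_[j],"st mm",(1e3*p@D).round(1),(1e3*p@N).round(1))
a=cv2.resize(im[155:255,180:270],(378,420),interpolation=cv2.INTER_CUBIC); b=cv2.resize(s[140:240,225:325],(420,420),interpolation=cv2.INTER_CUBIC); cv2.imwrite("pics/c2.png",np.hstack([a,b]))
```

```text
clear t 8.37 xyz_st mm [-218.3  248.7  359.6] F_st [-0.2 -0.3 -0.5] w -0.004 gf 0.0
top 0.03 expect (np.float64(209.2), np.float64(221.0))
  blob [198.  220.2] [ 2  0  3 29 47] st mm -25.7 54.3
  blob [209.6 221.8] [10 11 10 10 77] st mm -31.8 29.4
top -0.03 expect (np.float64(236.6), np.float64(218.2))
  blob [249.7 211.4] [27  0  2 19 26] st mm -17.9 -59.9
  blob [236.7 219. ] [10 11 10  9 70] st mm -31.8 -30.1
side 0.03 expect (np.float64(255.9), np.float64(179.5))
  blob [255.3 177.5] [  0   8  29  13 223] st mm -30.9 39.4
  blob [256.8 192.5] [12 27  9  2 17] st mm -30.6 -26.9
side -0.03 expect (np.float64(257.1), np.float64(193.3))
  blob [255.4 181.6] [ 6  0 13  7 65] st mm -31.5 20.8
  blob [256.7 194.6] [ 9 13 10  6 56] st mm -31.2 -35.2
  blob [257. 203.] [  0  21  29   7 182] st mm -31.9 -68.5
```

View pics/c2.png

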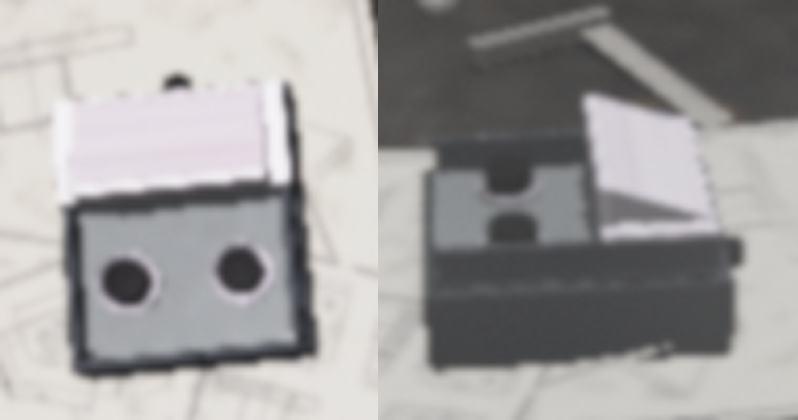

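Both buttons are found as dark discs at (209.6, 221.8) and (236.7, 219.0). That puts them at station (−31.8, 29.4) and (−31.8, −30.1) mm, within 2 mm of nominal, and the guard is fully back.

Fingers open at 85 mm or shut cannot straddle buttons 60 mm apart, so I need a partial opening. `close` takes arguments according to its signature, so I'll check in free air whether it accepts a width.

Run:
```python
from h import *
manip.gripper_open(); st("open")
try: manip.close(0.55); st("close(.55)")
except Exception as e: print(type(e),e)
st()
```

```text
open t 9.25 xyz_st mm [-220.  250.  360.] F_st [ 1.  -0.   0.1] w 0.999 gf 0.0
<class 'TypeError'> too many positional arguments
 t 9.25 xyz_st mm [-220.  250.  360.] F_st [ 1.  -0.   0.1] w 0.999 gf 0.0
```

`close` takes no width, so I'll stay within the interface as documented. Next I need the real fingertip sizes, open and shut, so I'll show the tips to the side camera.

Run:
```python
from h import *
R=np.array([[0,1,0],[1,0,0],[0,0,-1.]])
p=np.array([.58,-.16,.46]); 
q=manip.inverse_kinematics(p,R); print(q)
manip.move_to(p,R); st()
a=manip.snapshot("side"); manip.close(); b=manip.snapshot("side"); st()
cv2.imwrite("pics/so.png",a); cv2.imwrite("pics/ss.png",b)
u,v=proj("side",p-[0,0,.173])[0]; print("tip px",u,v, "px/m",[float((proj("side",p-[0,0,.173]+[.05,0,0])-proj("side",p-[0,0,.173]))[0][0]/.05)])
x0=int(min(max(u-65,0),430)); y0=int(min(max(v-70,0),320))
c=[cv2.resize(i[y0:y0+100,x0:x0+130],(390,300),interpolation=cv2.INTER_CUBIC) for i in (a,b)]; print(x0,y0)
cv2.imwrite("pics/c3.png",np.hstack(c))
```

```text
[-26.44055121  14.17316464  47.62720655  86.99217898 -10.49075556
  83.45884053  21.51211315]
 t 11.85 xyz_st mm [ -24.4 -451.4  459.7] F_st [-0.1 -0.3  0.3] w 0.997 gf 0.0
 t 12.72 xyz_st mm [ -25.1 -452.8  460. ] F_st [ 0.  -0.4 -0.5] w 0.001 gf 0.0
tip px 271.86392615428724 208.93225321610137 px/m [978.9200057114294]
206 138
```

View pics/c3.png

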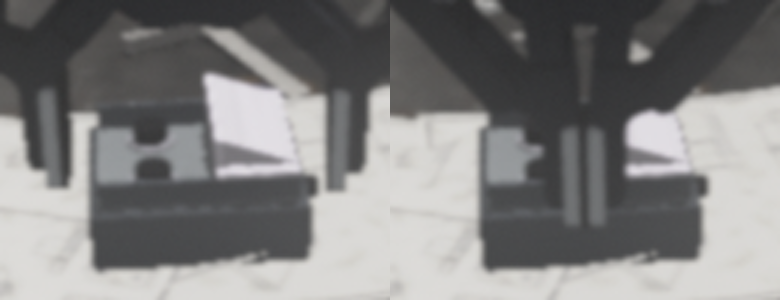

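Left crop (open) and right crop (shut) show the tips clearly. The grey pads are about 7 mm thick and stand about 6.5 mm proud of the dark fingers, and shut they measure only about 15 mm across.

So the shut tips fit in the 34 mm gap between the buttons. Opening there makes each fingertip bear on its own button's side. The pads then stop at a 19 mm gap, and lowering the arm takes both buttons down together. I'll calibrate tip height on the face plate first, then spread the fingers.

Run:
```python
from h import *
manip.move_to(W(-.061,-.0003,.30),ROT); manip.servo_line(W(-.061,-.0003,.230)); f0,_=st("near plate")
for z in np.arange(.2285,.2215,-.0008):
    manip.servo_line(W(-.061,-.0003,z),velocity=.03); f,o=st()
    if f[2]-f0[2]>3: break
zt=o["ee_pos"][2]-.052; print("TCP above tip",zt)
manip.servo_line(W(-.061,-.0003,zt+.085)); manip.servo_line(W(-.0308,-.0003,zt+.085)); manip.servo_line(W(-.0308,-.0003,zt+.0645),velocity=.05); st("between")
manip.gripper_open(); st("spread")
```

```text
near plate t 15.09 xyz_st mm [-60.4  -0.7 230.6] F_st [-0.1  0.8  0.6] w 0.001 gf 0.0
 t 15.34 xyz_st mm [-6.060e+01 -1.000e-01  2.294e+02] F_st [ 0.1 -0.2  0.4] w -0.003 gf 0.0
 t 15.59 xyz_st mm [-6.100e+01 -2.000e-01  2.279e+02] F_st [ 0.3  1.1 -0.3] w 0.002 gf 0.0
 t 15.84 xyz_st mm [-61.1  -0.3 226.8] F_st [ 0.2 -0.4 -0.4] w 0.005 gf 0.0
 t 16.09 xyz_st mm [-61.   -0.3 226. ] F_st [-0.8  0.8 -0.3] w 0.002 gf 0.0
 t 16.34 xyz_st mm [-60.9  -0.3 225.6] F_st [-0.7  0.3  2.3] w 0.004 gf 1.4
 t 16.59 xyz_st mm [-60.8  -0.4 225.5] F_st [-3.8 -0.9 10. ] w -0.002 gf 4.4
TCP above tip 0.17354422485243337
between t 17.88 xyz_st mm [-30.9  -0.3 237.8] F_st [1.1 1.3 0.3] w -0.002 gf 0.0
spread t 18.27 xyz_st mm [-30.8   1.  238.2] F_st [ 1.4  4.9 -3.8] w 0.316 gf 58.0
```

The fingers stopped at width 0.316 against the two buttons. I'll lower both together, watch the depth, hold and picture it.

Run:
```python
from h import *
zt=.1735; y=.0005
o=manip.observe(); z0=o["ee_pos"][2]
manip.servo_line(W(-.0308,y,zt+.0575),velocity=.03); f,o=st("down")
z=.0575
while o["ee_pos"][2]-zt>.0561 and f[2]<30 and z>.052:
    z-=.0007; manip.servo_line(W(-.0308,y,zt+z),velocity=.03); f,o=st("z %.4f"%z)
s=manip.snapshot("side"); cv2.imwrite("pics/side4.png",s)
cv2.imwrite("pics/c4.png",cv2.resize(s[130:230,215:335],(720,600),interpolation=cv2.INTER_CUBIC)); st("end")
```

```text
down t 18.65 xyz_st mm [-30.6   1.2 231.8] F_st [-1.6  3.8  6.3] w 0.318 gf 59.9
z 0.0568 t 18.9 xyz_st mm [-30.6   1.2 231.3] F_st [-2.2  4.   7.2] w 0.321 gf 60.0
z 0.0561 t 19.15 xyz_st mm [-30.6   1.2 230.6] F_st [-1.5  4.6  7.9] w 0.317 gf 60.1
z 0.0554 t 19.4 xyz_st mm [-30.6   1.2 230. ] F_st [-2.7  3.7  7.1] w 0.323 gf 60.2
z 0.0547 t 19.65 xyz_st mm [-30.5   1.1 229.9] F_st [-3.6  3.  10.7] w 0.322 gf 60.7
z 0.0540 t 19.9 xyz_st mm [-30.5   1.1 229.7] F_st [-6.   2.8 14.2] w 0.322 gf 61.3
z 0.0533 t 20.15 xyz_st mm [-30.4   1.  229.6] F_st [-6.8  2.5 18.9] w 0.32 gf 61.9
z 0.0526 t 20.4 xyz_st mm [-30.3   1.  229.5] F_st [-8.4  1.1 22.7] w 0.318 gf 62.5
end t 20.45 xyz_st mm [-30.3   1.  229.6] F_st [-8.3  1.4 22.2] w 0.318 gf 62.4
```

View pics/c4.png

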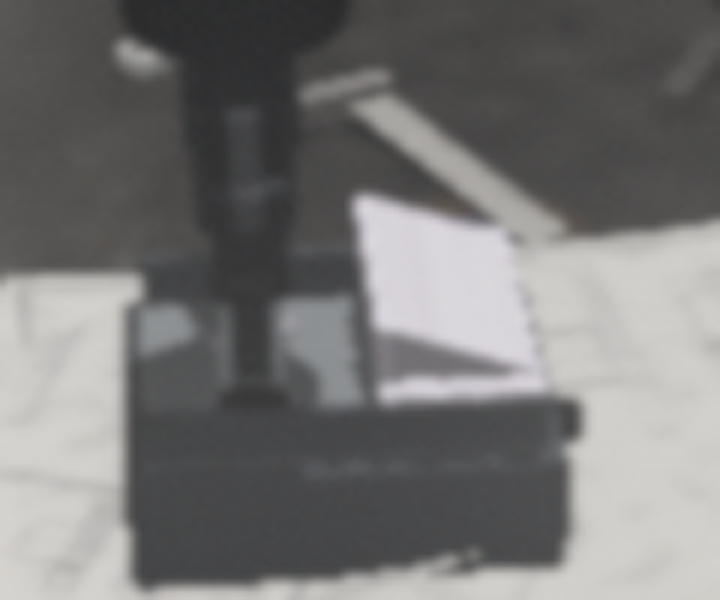

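The side view shows the near button sunk almost to its collar at about (255, 396) in the crop, with the guard still back. The arm travelled 8.2 mm, the spring load reached about 8 N (two buttons × 4 N), and then it met a hard stop, so both are fully down. Now I'll hold, let both up, and shut the fingers off the buttons.

Run:
```python
from h import *
zt=.1735
manip.hold(2.4); st("held")
manip.servo_line(W(-.0308,.0008,zt+.0648),velocity=.03); manip.hold(.2); st("up")
manip.close(); st("shut")
manip.servo_line(W(-.0308,.0008,.36),velocity=.15)
manip.move_to(W(-.22,.25,.36),ROT); st("clear")
im=manip.snapshot("top"); s=manip.snapshot("side"); b=cv2.imread("pics/top2.png")
for n,i,r in (("top",im,b),("side",s,cv2.imread("pics/side2.png"))):
    d=cv2.absdiff(i,r).max(2); d[:, :150]=0 if n=="side" else d[:, :150]
    print(n,"changed px near station",int((d[150:260,185:330]>30).sum()))
cv2.imwrite("pics/c5.png",np.hstack([cv2.resize(im[110:300,180:380],(400,380)),cv2.resize(s[140:310,150:400],(400,380))]))
```

```text
held t 22.85 xyz_st mm [-30.3   1.  229.5] F_st [-8.8  1.9 22.8] w 0.322 gf 62.4
up t 23.61 xyz_st mm [-30.7   1.4 238. ] F_st [ 0.3  5.  -0.5] w 0.32 gf 59.0
shut t 23.82 xyz_st mm [-30.7   1.4 238. ] F_st [ 1.3  5.6 -0.5] w 0.317 gf 59.0
clear t 25.98 xyz_st mm [-218.4  248.6  359.9] F_st [0.7 0.2 0.3] w -0.003 gf 0.0
top changed px near station 0
side changed px near station 0
```

View pics/c5.png

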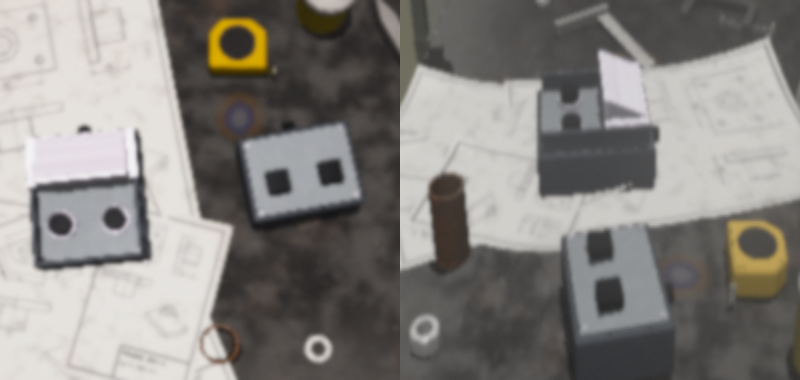

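Both buttons are up, the guard is back, and there are no changed pixels around the station against the picture taken before pressing. The loose items and the jog keys are where they were.

```bash
python3 -c "
from workcell import manip
print(manip.finish_job())"
```

```text
the job is handed in; nothing more can be done
None
```

The job is handed in, with no verdict returned: guard pushed fully back; both buttons taken fully down together (8.2 mm of arm travel to a hard stop, about 8 N of spring load), held over 2 s and let up, by the two fingertips spread against the buttons' inner sides because the gripper can't stop part-open above them; jog keys and loose items untouched; one undocumented call, `close(0.55)`, was rejected and moved nothing.

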